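Load two cells into the gas monitor's spring-loaded battery column

ROBOT

A 7-joint arm with a two-finger parallel gripper is mounted at the origin on the work surface. World frame = base frame: x ahead of the robot, y to its left, z up, the work surface at z = 0. Lengths are in m, angles in rad, forces in N, time in s.
With the tool pointing down it reaches from about 0.4 to 0.85 m from the base axis. Payload 10.4 kg.
Tool frame: the origin (TCP) lies midway between the tips of the shut fingers; the grasp point (between the pads) lies 19 mm behind it; z points along the fingers, x is the direction in which the jaws open and shut, and the axes are right-handed (so a half turn about z gives the same grasp; the last joint's range is limited). The gripper opens to 87 mm and grips with 3 to 60 N. Pads are 19 mm wide; open, the fingers measure 117 mm over their backs; the gripper's body (75 mm by 190 mm) begins 51 mm behind the grasp point.
Start: joints at [1.202, 0.332, -0.065, 1.46, 0.022, 1.35, -0.088], TCP at [0.212, -0.588, 0.223] pointing down, gripper open.
Joint ranges: [-2.6, 2.6], [-0.5, 2.12], [-1.47, 1.34], [0.16, 2.42], [-1.27, 4.41], [0.06, 2.06], [-2.6, 2.6]. Speed limits (rad/s): [2.22, 2.22, 2.79, 2.79, 3.14, 3.14, 3.14].

INTERFACE

Orientations are given as a unit quaternion [x, y, z, w].
In Python, from bench import r gives the robot as it stands. The module is installed in compiled form; this text tells all that it offers.
- The arm moves only by the tool play_rows, never from a script. Its argument "commands" is a list of rows, each a list of 7 numbers: the shift along the world's x, y, z in cm, then the turn, a rotation vector about the world's x, y, z in rad, then the finger opening in cm, from 0 to 8.7. A call has 1 to 20 rows; each row shifts and turns the commanded pose from where the row before left it; what a row does not reach is not made up. A row lasts 1/8 s, in which the tool goes at most 62.5 mm and 10.7 degrees, less where a joint would pass 70% of its speed; a pose out of reach is approached as far as the arm can. A call is refused whole if a number of a shift passes 6.25 or a number of a turn 0.188, either way. A call with a gripper value outside its range is refused whole. The fingers move at their own pace and stop on an object; "grip_force" is the grip in N (left out, the last holds). Time passes only in rows, so rows that do not move let the fingers close. It gives the time, the measured TCP pose, the force and the opening at its end, in the units of the state.
- r.read_state(): the state, without advancing time (a new reading comes with each control period).
- r.camera(name): name is "scene" or "top"; returns a dict with "img" (420x560x3 uint8, red, green, blue), "K" (3x3 intrinsics, pixels), "k1" (the pictures are not rectified: a ray, as slopes to the right and down, at radius r is drawn at 1 + k1 r^2 times it, then the intrinsics apply), "camera_from_world" (4x4, takes a point from world to camera coordinates). Camera axes: x right, y down, z forward; pixel columns grow to the right and rows downward; lengths in m; the calibration is good to about 2 mm. A picture is of the moment at which its call begins. There is no depth.
- r.close_job(): hands the job in, once; it reports no verdict.
The state is a dict: "time": time; "joint_positions": joint angles; "joint_vel": joint speeds; "joint_torque": joint torques, N m; "ee_pos": TCP position; "eef_rot": TCP orientation; "ft_force": force on the tool from outside, world axes, zero at the start; "torque": the same for the moment, N m; "width": finger opening in m.
Only numpy, scipy, OpenCV 4.12 (cv2) and the standard library are available. Lean on these libraries where they do the work, as an engineer would, in place of code of your own. Each camera call takes 0.05 s, during which the arm holds its last target. There are 200 camera calls.

TASK

Load the two fresh blue cells into the gas monitor's battery column, one on top of the other with their terminal buttons up, and press the stack down against the spring until the orange catch snaps over the top cell and holds it down. Do not ram the stack onto the bottom stop, and leave the spent grey cell, the pressure gauge, the handset and the screwdriver where they are.

Things in the scene. Friction and masses are not known exactly. Their poses are not given: they have to be found in the camera images.
- monitor: Gas monitor, fixed to the bench. Its battery column is an upright grey block 74 x 74 mm, 175 mm tall, with an open round bore in the top. Origin: on the bore's axis at bench level, z up. The electronics housing (112 mm in x, 122 in y, 135 tall; carrying handle up to 167 mm) adjoins on the +y side. The orange catch stands on the rim on the +x side, 31 mm wide with its guide.
- column_mouth (a point): Centre of the column's mouth: on the bore's axis at rim height, axes as the monitor. Bore 49 mm wide with a 5 mm 45-degree lead-in at the edge. Above the rim there is only the catch. Latched, the top cell's button stands 10.5 mm above the rim; with two cells resting on the free spring it stands 46.5 mm above it. A first cell, let go in the bore, slides down onto the plate (button 33.5 mm below the rim).
- catch_hook (a point): Tip of the orange sprung catch's hook, on its flat underside 8 mm above the rim; closed, 17.5 mm from the bore's axis toward +x, so 5.5 mm over a cell's edge. The catch is 20 mm wide, its ramped top 28 to 30 mm above the rim; it reaches out to 45 mm. A cell going down pushes it back along +x (about 4 N, then slight drag); it springs in over the cell's shoulder once that is below the hook.
- contact_plate: Brass plate on the spring in the bore; origin at the centre of its upper face, 113.5 mm below the rim when free. It starts to move at about 7.5 N and takes 0.42 N more per mm; hard stop after 42 mm. The stack latches just past 36 mm, where you push with about 15 to 20 N (the cells' weight helps); let go earlier, it rises again. More than 60 N on the plate with both cells in is ramming.
- cell_a_mid (a point): Centre (half-way up) of a fresh cell: upright cylinder 46 mm in diameter, 80 mm tall, blue sleeve with a white band, blue ring round the button, 0.27 to 0.37 kg, standing on the bench. On its flat steel shoulder (77.5 mm up) is a raised terminal button 20 mm wide and 2.5 mm high. z points from base to button.
- cell_b_mid (a point): Centre of the other fresh cell, the same in all respects; either may go in first.
- spent_cell_mid (a point): Centre of a spent cell of the same size and shape, grey-beige sleeve with a red band, red ring round the button, standing near the fresh ones. Leave it alone.
- gauge: Cream round pressure gauge lying face up, 106 mm wide, 63 mm tall; origin at the centre of its underside. Leave it alone.
- handset: Black handset lying flat, 120 x 46 x 22 mm, long along its x; origin at the centre of its underside. Leave it alone.
- screwdriver: Yellow-handled screwdriver lying flat, 200 mm long, along its x. Leave it alone.
Not all that is in view belongs to the job. Leave any pink look-alike of the monitor alone. Leave any green look-alike of the part that bears cell_a_mid alone.

How it is judged:
On the way, in this order (a step that is already met when the one before it is completed fails the run):
1. one fresh cell is upright in the column, the other still out (((horizontal distance between cell_a_mid and column_mouth below 0.005 m and z of cell_a_mid in the frame of column_mouth between -0.12 and -0.03 m and angle between cell_a_mid's own z axis and vertical below 0.12 rad and horizontal distance between cell_b_mid and column_mouth above 0.06 m) or (horizontal distance between cell_b_mid and column_mouth below 0.005 m and z of cell_b_mid in the frame of column_mouth between -0.12 and -0.03 m and angle between cell_b_mid's own z axis and vertical below 0.12 rad and horizontal distance between cell_a_mid and column_mouth above 0.06 m))), for 0.2 s.
2. the second cell is on top of it and the stack is held down at latched depth (((horizontal distance between each of cell_a_mid, cell_b_mid and column_mouth below 0.005 m and z of cell_a_mid in the frame of column_mouth between -0.1145 and -0.1045 m and angle between each of cell_a_mid, cell_b_mid's own z axis and vertical below 0.12 rad and z of cell_b_mid in the frame of column_mouth between -0.0345 and -0.0245 m) or (horizontal distance between each of cell_b_mid, cell_a_mid and column_mouth below 0.005 m and z of cell_b_mid in the frame of column_mouth between -0.1145 and -0.1045 m and angle between each of cell_b_mid, cell_a_mid's own z axis and vertical below 0.12 rad and z of cell_a_mid in the frame of column_mouth between -0.0345 and -0.0245 m))), for 0.2 s.
At the end, for the whole second after the job is handed in: Both fresh cells are in the column's bore, upright (within 7 degrees) and on its axis (within 5 mm), button ends up, one on the other in either order, held down by the catch alone: the upper cell's centre 29.5 mm and the lower one's 109.5 mm below the rim, each within 5 mm (((horizontal distance between each of cell_a_mid, cell_b_mid and column_mouth below 0.005 m and z of cell_a_mid in the frame of column_mouth between -0.1145 and -0.1045 m and angle between each of cell_a_mid, cell_b_mid's own z axis and vertical below 0.12 rad and z of cell_b_mid in the frame of column_mouth between -0.0345 and -0.0245 m) or (horizontal distance between each of cell_b_mid, cell_a_mid and column_mouth below 0.005 m and z of cell_b_mid in the frame of column_mouth between -0.1145 and -0.1045 m and angle between each of cell_b_mid, cell_a_mid's own z axis and vertical below 0.12 rad and z of cell_a_mid in the frame of column_mouth between -0.0345 and -0.0245 m))); the robot touches nothing.
It fails at once if the stack is rammed: more than 60 N on the contact plate with both cells in the bore ((horizontal distance between cell_a_mid and column_mouth below 0.01 m and z of cell_a_mid in the frame of column_mouth below 0.02 m) and (horizontal distance between cell_b_mid and column_mouth below 0.01 m and z of cell_b_mid in the frame of column_mouth below 0.02 m) and contact force between contact_plate and anything else above 60 N).
It fails at once if the spent cell is moved more than 20 mm or knocked over (distance of spent_cell_mid from where it was at the start of the episode above 0.02 m or angle between spent_cell_mid's own z axis and vertical above 0.3 rad).
It fails at once if the gauge is moved more than 30 mm (distance of gauge from where it was at the start of the episode above 0.03 m).
It fails at once if the handset is moved more than 30 mm (distance of handset from where it was at the start of the episode above 0.03 m).
It fails at once if the screwdriver is moved more than 30 mm (distance of screwdriver from where it was at the start of the episode above 0.03 m).
It also fails if it takes over 64 s, if anything falls off the work surface, if the arm or the gripper's body presses on something with over 40 N, if the wrist force passes 120 N, or if a joint passes its speed limit or range.

## Working session

There is one attempt and no reset: what is moved stays moved. The work goes in short steps, Python scripts to look and compute and a tool call to move; the robot and the scene stay as the last step left them, time stands still between calls to the robot, and variables do not carry over. Pictures are saved under pics/ and viewed, about 8 in all and at most 12, crops included, and the job is handed in when it is done.

Besides the shell and the picture viewer there is one more tool, called after "Call:" as name([rows], argument=value, ...), one row to a line, values as JSON. play_rows: Moves the arm, as the interface text tells. Its arguments: {"type":"object","properties":{"commands":{"type":"array","items":{"type":"array","items":{"type":"number"}}},"grip_force":{"type":"number"}},"required":["commands"]}

```bash
mkdir -p pics
cat > h.py <<'E'
import numpy as np, cv2
from bench import r
def cam(n):
    return r.camera(n)
def ray(c,u,v):
    K=c["K"];p=np.array([(u-K[0,2])/K[0,0],(v-K[1,2])/K[1,1]])
    d=p.copy()
    for _ in range(30): d=p/(1+c["k1"]*(d@d))
    T=np.array(c["camera_from_world"]);R=T[:3,:3]
    return -R.T@T[:3,3], R.T@np.array([d[0],d[1],1])
def atz(c,u,v,z):
    o,d=ray(c,u,v);return o+d*(z-o[2])/d[2]
def proj(c,P):
    T=np.array(c["camera_from_world"]);q=T[:3,:3]@np.array(P)+T[:3,3];d=q[:2]/q[2]
    d=d*(1+c["k1"]*(d@d));K=c["K"];return np.array([K[0,0]*d[0]+K[0,2],K[1,1]*d[1]+K[1,2]])
def save(c,name,box=None,s=1):
    im=c["img"][:,:,::-1]
    if box: im=im[box[1]:box[3],box[0]:box[2]]
    cv2.imwrite("pics/"+name,cv2.resize(im,None,fx=s,fy=s,interpolation=cv2.INTER_CUBIC))
E
python3 - <<'E'
from h import *
import pickle
S=cam("scene");T=cam("top");pickle.dump((S,T),open("c0.pkl","wb"))
save(S,"s0.png",s=1.4);save(T,"t0.png",s=1.4)
for c in(S,T):print(c["K"],c["k1"],c["camera_from_world"])
print(r.read_state())
E
```

```text
[[444.83996625   0.         268.00549432]
 [  0.         444.83996625 215.22778267]
 [  0.           0.           1.        ]] -0.14609505626040653 [[-0.08619149  0.99620346  0.01223531  0.09096318]
 [ 0.68473993  0.06815537 -0.7255936  -0.22432593]
 [-0.72367276 -0.05416199 -0.6880147   1.58834241]
 [ 0.          0.          0.          1.        ]]
[[394.25837472   0.         276.62657923]
 [  0.         394.25837472 210.05178976]
 [  0.           0.           1.        ]] -0.0956087052172087 [[ 0.00599355 -0.99982802 -0.01755016 -0.05291682]
 [-0.99113939 -0.00361081 -0.13277677  0.47278642]
 [ 0.13269057  0.01819045 -0.99099058  0.9335198 ]
 [ 0.          0.          0.          1.        ]]
{'time': 0.1, 'joint_positions': array([ 1.20237878,  0.3328207 , -0.06468519,  1.46080561,  0.02159394,
        1.34983443, -0.08850794]), 'joint_vel': array([-7.32171073e-04, -1.47005945e-03,  4.28903851e-05, -1.32640636e-03,
       -1.19822082e-03, -1.01387102e-03, -1.20256974e-04]), 'joint_torque': array([ 2.38335619e-03, -6.24542928e+01,  2.52175267e-02, -3.90713882e+01,
       -6.13908959e-02,  3.65878455e-02,  6.55817485e-05]), 'ee_pos': array([ 0.21174505, -0.58771816,  0.22185062]), 'eef_rot': array([ 8.18217765e-01, -5.74908119e-01, -4.93056403e-04, -3.17756298e-04]), 'ft_force': array([ 0.4935696 , -0.3142919 , -0.16833318]), 'torque': array([ 0.02669422, -0.01277076, -0.00541452]), 'width': 0.08718025465380273}
```

View pics/s0.png

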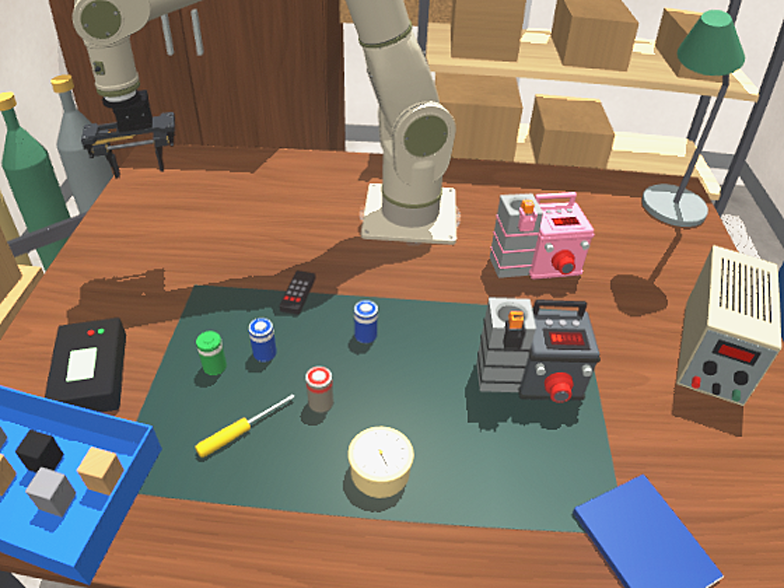

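View pics/t0.png

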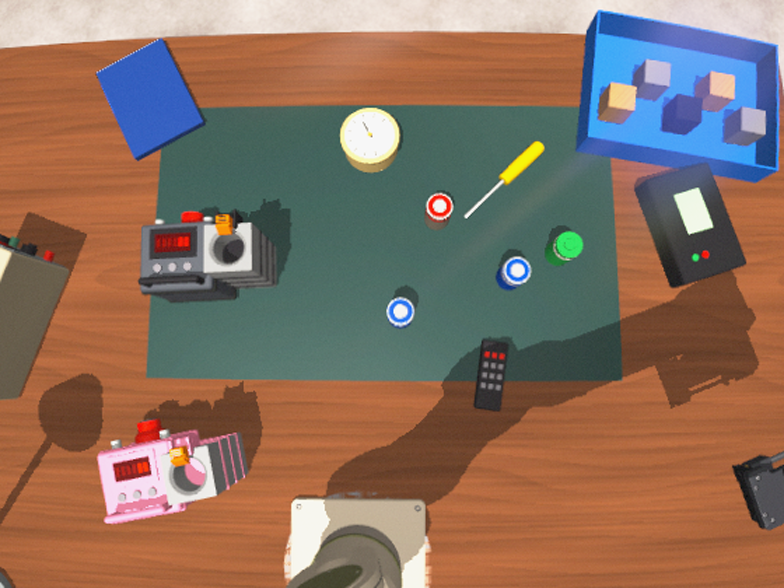

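The grey monitor is at top px (228,248)/1.4, and the pink one at (190,478)/1.4 is the look-alike. The blue cells are at (516,270) and (400,312), the spent red-banded cell at (440,207) and the green decoy at (567,246). I'll confirm these in an enlarged composite.

Run:
```python
from h import *
import pickle
S,T=pickle.load(open("c0.pkl","rb"))
def crop(c,x,y,w,h,s): return cv2.resize(c["img"][y:y+h,x:x+w,::-1],None,fx=s,fy=s,interpolation=cv2.INTER_CUBIC)
a=crop(T,140,145,66,50,6); b=crop(T,250,170,160,75,5)[:, :800]
c=crop(S,335,200,66,50,6)
print(a.shape)
top=np.zeros((300,800,3),np.uint8);top[:,:396]=a;top[:,400:796]=c
cv2.imwrite("pics/z0.png",np.vstack([top,b[:300]]))
# cells: white ring in top + blue; centroid via ring outer (cap) fit
for n,(u,v) in dict(b1=(516,270),b2=(400,312),red=(440,207),grn=(567,246)).items():
    print(n,atz(T,u/1.4,v/1.4,.0775).round(4))
print("bore",atz(T,230/1.4,248/1.4,.175), proj(T,[.5,.2,.175]))
for n,(u,v) in dict(b1=(262,325),b2=(366,307)).items(): print(n,atz(S,u/1.4,v/1.4,.08).round(4))
```

```text
(300, 396, 3)
b1 [ 0.5083 -0.2668  0.0775]
b2 [ 0.437  -0.0727  0.0775]
red [ 0.6166 -0.1403  0.0775]
grn [ 0.55   -0.355   0.0775]
bore [0.52364667 0.18658476 0.175     ] [157.58420326 188.0551451 ]
b1 [ 0.5048 -0.2655  0.08  ]
b2 [ 0.4359 -0.0727  0.08  ]
```

View pics/z0.png

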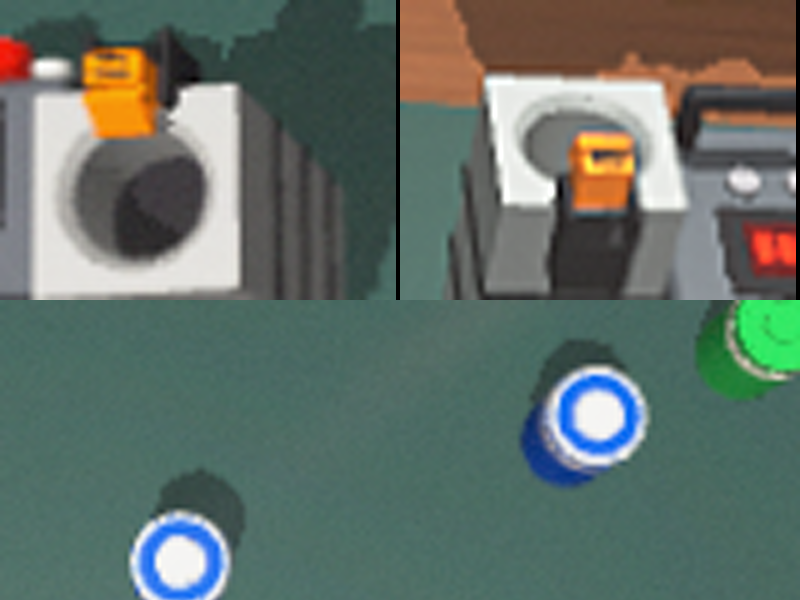

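Run:
```python
from h import *
import pickle
S,T=pickle.load(open("c0.pkl","rb"))
def px(x,y,x0,y0,s): return x0+(x+.5)/s-.5, y0+(y+.5)/s-.5
for n,q in dict(T=(T,[(35,97),(238,85),(240,293),(33,297)],140,145,0),S=(S,[(485,78),(665,82),(688,208),(500,205)],335,200,400)).items():
    c,pts,x0,y0,off=q
    P=np.array([atz(c,*px(x-off,y,x0,y0,6),.175)[:2] for x,y in pts])
    print(n,P.round(4).tolist(),P.mean(0).round(4),[np.linalg.norm(P[i]-P[i-1]).round(4) for i in range(4)],[np.degrees(np.arctan2(*(P[i]-P[i-1])[::-1])).round(1) for i in range(4)])
print("boreT",atz(T,*px(134,192,140,145,6),.175))
print("boreS lr", [atz(S,*px(x-400,y,335,200,6),.175).round(4) for x,y in [(515,140),(655,145),(585,93)]])
print("catch T",[atz(T,*px(x,y,140,145,6),.204).round(4) for x,y in [(85,55),(155,50),(120,135)]])
for n,(x,y) in dict(b1=(599,414),b2=(181,560)).items(): print(n,atz(T,*px(x,y-300,250,170,5),.08).round(4))
# ring blobs
for nm,c in (("T",T),("S",S)):
    hsv=cv2.cvtColor(c["img"],cv2.COLOR_RGB2HSV)
    for m,(lo,hi) in {"blue":((100,150,150),(125,255,255))}.items():
        M=cv2.inRange(hsv,lo,hi);k,l,st,ce=cv2.connectedComponentsWithStats(M)
        for i in range(1,k):
            if 30<st[i,4]<600: print(nm,m,st[i],ce[i].round(1),atz(c,st[i,0]+(st[i,2]-1)/2,st[i,1]+(st[i,3]-1)/2,.0775).round(4))
```

```text
T [[0.5599, 0.23], [0.5638, 0.1559], [0.4885, 0.1519], [0.487, 0.2266]] [0.5248 0.1911] [np.float64(0.0729), np.float64(0.0742), np.float64(0.0755), np.float64(0.0747)] [np.float64(2.7), np.float64(-86.9), np.float64(-177.0), np.float64(91.1)]
S [[0.4883, 0.1514], [0.4832, 0.2273], [0.5566, 0.2297], [0.5621, 0.154]] [0.5225 0.1906] [np.float64(0.0738), np.float64(0.0761), np.float64(0.0735), np.float64(0.0758)] [np.float64(-177.9), np.float64(93.9), np.float64(1.8), np.float64(-85.9)]
boreT [0.52487962 0.19180788 0.175     ]
boreS lr [array([0.5243, 0.162 , 0.175 ]), array([0.5216, 0.2196, 0.175 ]), array([0.4933, 0.1929, 0.175 ])]
catch T [array([0.5671, 0.2024, 0.204 ]), array([0.5686, 0.1777, 0.204 ]), array([0.5385, 0.1885, 0.204 ])]
b1 [ 0.5089 -0.2683  0.08  ]
b2 [ 0.4396 -0.0729  0.08  ]
T blue [362 185  16  16 103] [368.9 192.5] [ 0.5091 -0.2691  0.0775]
T blue [278 214  16  16 104] [285.4 221.8] [ 0.4401 -0.0722  0.0775]
S blue [255 216  13   9  42] [260.9 220.2] [ 0.4362 -0.0739  0.0775]
S blue [179 228  14  10  56] [185.4 232.8] [ 0.5042 -0.2704  0.0775]
S blue [432 393  19  27  31] [441.4 406.6] [0.9337 0.3359 0.0775]
```

Call:
play_rows([
  [2.95,3.2,0,0,0,-0.05,8.7],
  [2.95,3.2,0,0,0,-0.05,8.7],
  [2.95,3.2,0,0,0,-0.05,8.7],
  [2.95,3.2,0,0,0,-0.05,8.7],
  [2.95,3.2,0,0,0,-0.05,8.7],
  [2.95,3.2,0,0,0,-0.04,8.7],
  [2.95,3.2,0,0,0,0,8.7],
  [2.95,3.2,0,0,0,0,8.7],
  [2.95,3.2,0,0,0,0,8.7],
  [2.95,3.2,0,0,0,0,8.7],
  [0,0,0,0,0,0,8.7],
  [0,0,0,0,0,0,8.7],
], grip_force=25)

```text
time: 1.6
ee_pos: [0.5063, -0.2685, 0.2221]
eef_rot: [0.726, -0.687, -0.0, 0.0]
ft_force: [0.4, -0.9, -0.2]
width: 0.0869
```

Call:
play_rows([
  [0.07,-0.1,-3,0,0,0,8.7],
  [0,0,-3,0,0,0,8.7],
  [0,0,-3,0,0,0,8.7],
  [0,0,-3,0,0,0,8.7],
  [0,0,-3,0,0,0,8.7],
  [0,0,-2.0,0,0,0,8.7],
  [0,0,-0.7,0,0,0,8.7],
  [0,0,0,0,0,0,8.7],
  [0,0,0,0,0,0,8.7],
  [0,0,0,0,0,0,4.0],
  [0,0,0,0,0,0,4.0],
  [0,0,0,0,0,0,4.0],
  [0,0,0,0,0,0,4.0],
  [0,0,0,0,0,0,4.0],
  [0,0,0,0,0,0,4.0],
])

```text
time: 3.48
ee_pos: [0.5076, -0.2688, 0.0456]
eef_rot: [0.727, -0.687, -0.0, -0.0]
ft_force: [-0.7, 1.0, 0.5]
width: 0.0455
```

Run:
```python
from h import *
T=cam("top");S=cam("scene")
a=T["img"][165:240,310:420,::-1];b=S["img"][170:270,130:240,::-1]
a=cv2.resize(a,(770,525//1))[:300*2];b=cv2.resize(b,None,fx=3.6,fy=3,interpolation=cv2.INTER_CUBIC)
cv2.imwrite("pics/g1.png",np.hstack([cv2.resize(a,(400,273)),b[:273,:396]]))
print(r.read_state()["ft_force"])
```

```text
[0.45643988 1.80427346 1.36253886]
```

View pics/g1.png

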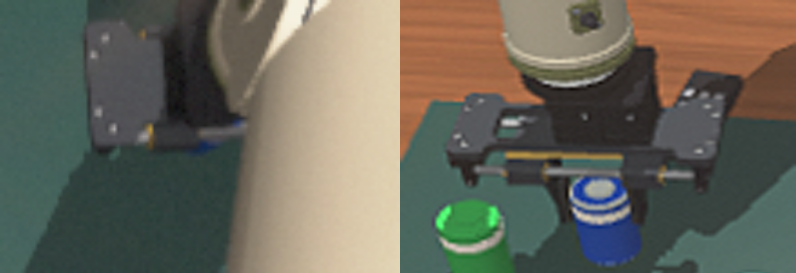

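Call:
play_rows([
  [0,0,2,0,0,0,4],
  [0,0,4,0,0,0,4],
  [0,0,5,0,0,0,4],
  [0,0,5,0,0,0,4],
  [0,0,5,0,0,0,4],
  [0.16,2,3,0,0,0,4],
  [0.16,4,0,0,0,0,4],
  [0.16,5,0,0,0,0,4],
  [0.16,5,0,0,0,0,4],
  [0.16,5,0,0,0,0,4],
  [0.16,5,0,0,0,0,4],
  [0.16,5,0,0,0,0,4],
  [0.16,5,0,0,0,0,4],
  [0.16,5,0,0,0,0,4],
  [0.16,3,0,0,0,0,4],
  [0,2,0,0,0,0,4],
  [0,0,0,0,0,0,4],
  [0,0,0,0,0,0,4],
])

```text
time: 5.82
ee_pos: [0.5237, 0.1898, 0.2853]
eef_rot: [0.726, -0.688, 0.0, 0.0]
ft_force: [-0.6, -0.9, -1.8]
width: 0.0454
```

Run:
```python
from h import *
T=cam("top");S=cam("scene")
a=cv2.resize(T["img"][130:230,100:230,::-1],None,fx=3,fy=3,interpolation=cv2.INTER_CUBIC)
b=cv2.resize(S["img"][130:290,320:450,::-1],None,fx=3.7,fy=3.7,interpolation=cv2.INTER_CUBIC)
im=np.zeros((592,800,3),np.uint8);im[:300,:390]=a;im[:,319+0:319]=0
im=np.zeros((592,390+b.shape[1]-90,3),np.uint8);im[:300,:390]=a;im[:,390:]=b[:, :b.shape[1]-90]
cv2.imwrite("pics/g2.png",im);print(im.shape,r.read_state()["ee_pos"])
```

```text
(592, 781, 3) [0.52384819 0.1896142  0.28543716]
```

View pics/g2.png

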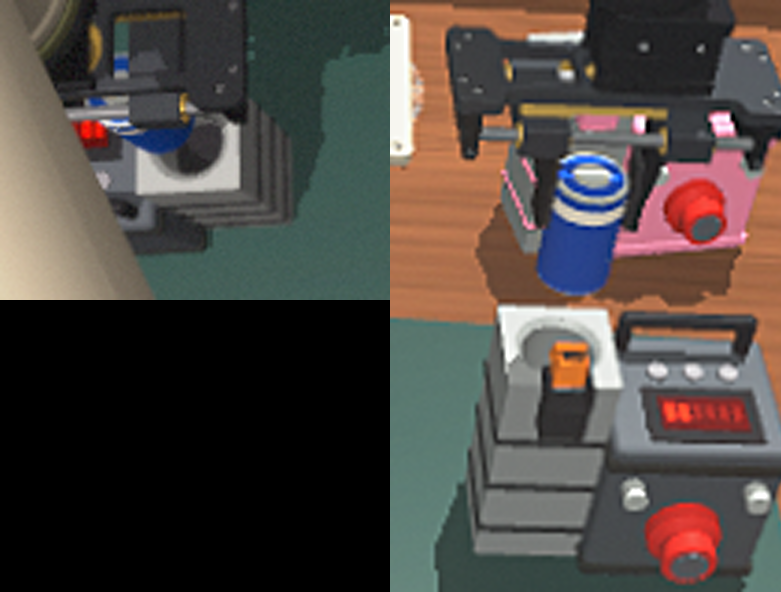

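Run:
```python
from h import *
S=cam("scene")
g=lambda x,y,z: atz(S,320+(x-390+.5)/3.7-.5,130+(y+.5)/3.7-.5,z).round(4)
print("front bottom",g(573,294,.2403),"sides",g(538,283,.2403),g(612,285,.2403))
print("button",g(597,179,.3203))
print("rim corners",[g(*p,.175) for p in [(498,308),(610,311),(625,389),(507,386)]])
# predicted model: cell base outline, cap
for cx in(.5238,.519,.5285):
  a=np.linspace(0,2*np.pi,73);P=np.array([proj(S,[cx+.023*np.cos(t),.190+.023*np.sin(t),.2403]) for t in a]);q=(P-[320,130])*3.7
  b=(proj(S,[cx,.190,.3203])-[320,130])*3.7
  print(cx,"base x",q[:,0].min()+390,q[:,0].max()+390,"ymax",q[:,1].max(),"button",b+[390,0])
```

```text
front bottom [0.5429 0.1872 0.2403] sides [0.5349 0.1657 0.2403] [0.5319 0.2128 0.2403]
button [0.5278 0.1896 0.3203]
rim corners [array([0.4894, 0.1515, 0.175 ]), array([0.4847, 0.228 , 0.175 ]), array([0.5582, 0.2309, 0.175 ]), array([0.5628, 0.154 , 0.175 ])]
0.5238 base x 537.4839308478543 609.8781628546212 ymax 297.2909571946491 button [595.66159987 173.59282398]
0.519 base x 536.9960590095492 609.150268100746 ymax 292.0932874355027 button [594.92142341 168.64692621]
0.5285 base x 537.9638987468672 610.5944775592735 ymax 302.4147473140586 button [596.39044558 178.47065602]
```

Call:
play_rows([
  [0,0.13,-1,0,0,0,4],
  [0,0,-1.5,0,0,0,4],
  [0,0,-1.5,0,0,0,4],
  [0,0,-1,0,0,0,4],
  [0,0,-1,0,0,0,4],
  [0,0,-0.6,0,0,0,4],
  [0,0,-0.5,0,0,0,4],
  [0,0,-0.5,0,0,0,4],
  [0,0,0,0,0,0,4],
  [0,0,0,0,0,0,4],
])

```text
time: 7.22
ee_pos: [0.5236, 0.1923, 0.2097]
eef_rot: [0.727, -0.687, 0.0, 0.0]
ft_force: [-1.5, 0.9, -3.5]
width: 0.0453
```

Call:
play_rows([
  [0,0,-0.5,0,0,0,4],
  [0,0,-0.5,0,0,0,4],
  [0,0,-0.5,0,0,0,4],
  [0,0,-0.5,0,0,0,4],
  [0,0,-0.5,0,0,0,4],
  [0,0,-0.2,0,0,0,4],
  [0,0,0,0,0,0,4],
  [0,0,0,0,0,0,4],
])

```text
time: 8.22
ee_pos: [0.5236, 0.1923, 0.1827]
eef_rot: [0.727, -0.687, 0.0, -0.0]
ft_force: [-1.1, 0.1, -3.2]
width: 0.0453
```

Call:
play_rows([
  [0,0,0,0,0,0,8.7],
  [0,0,0,0,0,0,8.7],
  [0,0,0,0,0,0,8.7],
  [0,0,0,0,0,0,8.7],
  [0,0,2,0,0,0,8.7],
  [0,0,4,0,0,0,8.7],
  [-0.6,-3,4,0,0,0,8.7],
  [-0.9,-4,0,0,0,0,8.7],
  [-1,-4,0,0,0,0,8.7],
  [-1,-4,0,0,0,0,8.7],
  [-1,-4,0,0,0,0,8.7],
  [-1,-3,0,0,0,0,8.7],
  [-1,-2,0,0,0,0,8.7],
  [-1,-1.5,0,0,0,0,8.7],
  [-0.9,-1,0,0,0,0,8.7],
  [0,0,0,0,0,0,8.7],
  [0,0,0,0,0,0,8.7],
])

```text
time: 10.35
ee_pos: [0.4399, -0.072, 0.2826]
eef_rot: [0.727, -0.687, 0.0, -0.0]
ft_force: [0.4, -0.7, -0.2]
width: 0.0871
```

Run:
```python
from h import *
T=cam("top");S=cam("scene")
a=cv2.resize(T["img"][130:230,130:230,::-1],None,fx=4,fy=4,interpolation=cv2.INTER_CUBIC)
b=cv2.resize(S["img"][190:290,320:420,::-1],None,fx=4,fy=4,interpolation=cv2.INTER_CUBIC)
cv2.imwrite("pics/g3.png",np.hstack([a,b]))
hsv=cv2.cvtColor(S["img"],cv2.COLOR_RGB2HSV);M=cv2.inRange(hsv,(100,150,150),(125,255,255));k,l,st,ce=cv2.connectedComponentsWithStats(M)
print([(s.tolist()) for s in st[1:] if 20<s[4]<900],r.read_state()["ee_pos"])
```

```text
[[255, 216, 13, 9, 43], [432, 393, 19, 27, 29]] [ 0.43987952 -0.0720278   0.28256177]
```

View pics/g3.png

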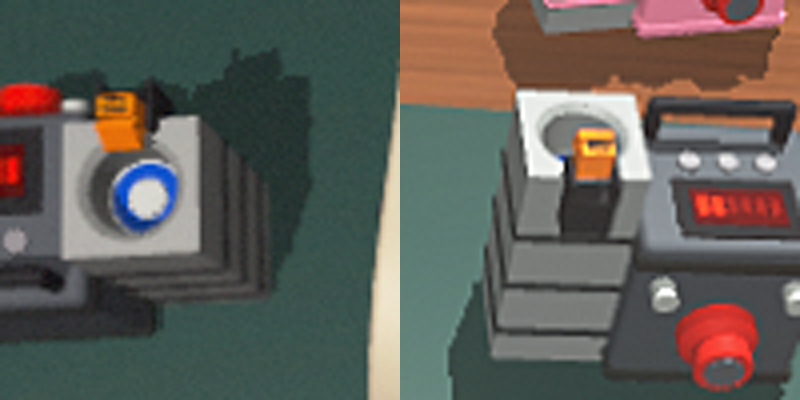

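The first cell sits in the bore, its button at top-crop (148,198). I'll go for the second.

Call:
play_rows([
  [-0.15,-0.1,-3,0,0,0,8.7],
  [0,0,-5,0,0,0,8.7],
  [0,0,-5,0,0,0,8.7],
  [0,0,-4,0,0,0,8.7],
  [0,0,-3,0,0,0,8.7],
  [0,0,-2,0,0,0,8.7],
  [0,0,-1.7,0,0,0,8.7],
  [0,0,0,0,0,0,8.7],
  [0,0,0,0,0,0,8.7],
  [0,0,0,0,0,0,4.0],
  [0,0,0,0,0,0,4.0],
  [0,0,0,0,0,0,4.0],
  [0,0,0,0,0,0,4.0],
  [0,0,0,0,0,0,4.0],
  [0,0,0,0,0,0,4.0],
])

```text
time: 12.32
ee_pos: [0.4381, -0.0735, 0.0456]
eef_rot: [0.727, -0.687, -0.0, -0.0]
ft_force: [-0.3, 1.4, 0.7]
width: 0.0457
```

Run:
```python
from h import *
T=cam("top")
for z in(.1415,.175,.215):print(z,atz(T,130+148.5/4-.5,130+198.5/4-.5,z).round(4))
```

```text
0.1415 [0.5265 0.1916 0.1415]
0.175 [0.5193 0.1813 0.175 ]
0.215 [0.5107 0.169  0.215 ]
```

Call:
play_rows([
  [0,0,2,0,0,0,4],
  [0,0,4,0,0,0,4],
  [0,0,5,0,0,0,4],
  [0,0,5,0,0,0,4],
  [0,0,5,0,0,0,4],
  [0.8,2,3,0,0,0,4],
  [1.2,4,0,0,0,0,4],
  [1.5,5,0,0,0,0,4],
  [1.5,5,0,0,0,0,4],
  [1.5,5,0,0,0,0,4],
  [1.2,3,0,0,0,0,4],
  [0.85,2.5,0,0,0,0,4],
  [0,0,0,0,0,0,4],
  [0,0,0,0,0,0,4],
])

```text
time: 14.12
ee_pos: [0.5234, 0.1904, 0.285]
eef_rot: [0.726, -0.687, -0.0, 0.001]
ft_force: [-0.3, -0.4, -3.0]
width: 0.0452
```

Call:
play_rows([
  [0.03,0.1,-1,0,0,0,4],
  [0,0,-1.5,0,0,0,4],
  [0,0,-1.5,0,0,0,4],
  [0,0,-1,0,0,0,4],
  [0,0,-1,0,0,0,4],
  [0,0,-0.6,0,0,0,4],
  [0,0,-0.5,0,0,0,4],
  [0,0,-0.5,0,0,0,4],
  [0,0,0,0,0,0,4],
  [0,0,0,0,0,0,4],
])

```text
time: 15.38
ee_pos: [0.5239, 0.1923, 0.2097]
eef_rot: [0.727, -0.687, 0.0, -0.0]
ft_force: [-1.5, -0.1, -3.8]
width: 0.0455
```

Call:
play_rows([
  [0,0,-0.5,0,0,0,4],
  [0,0,-0.5,0,0,0,4],
  [0,0,-0.5,0,0,0,4],
  [0,0,-0.5,0,0,0,4],
  [0,0,-0.4,0,0,0,4],
  [0,0,0,0,0,0,4],
  [0,0,0,0,0,0,4],
])

```text
time: 16.25
ee_pos: [0.524, 0.1923, 0.1859]
eef_rot: [0.727, -0.687, 0.0, -0.0]
ft_force: [-1.3, -1.1, 1.4]
width: 0.0456
```

Call:
play_rows([
  [0,0,0,0,0,0,8.7],
  [0,0,0,0,0,0,8.7],
  [0,0,0,0,0,0,8.7],
  [0,0,0,0,0,0,8.7],
  [0,0,2,0,0,0,8.7],
  [0,0,3,0,0,0,8.7],
  [0,0,2,0,0,0,8.7],
  [0,0,0.5,0,0,0,0],
  [0,0,0,0,0,0,0],
  [0,0,0,0,0,0,0],
  [0,0,0,0,0,0,0],
  [0,0,0,0,0,0,0],
  [0,0,0,0,0,0,0],
  [0,0,0,0,0,0,0],
])

```text
time: 18.0
ee_pos: [0.5239, 0.1923, 0.2605]
eef_rot: [0.727, -0.687, 0.0, 0.0]
ft_force: [-0.3, 0.6, -0.1]
width: 0.025
```

Run:
```python
from h import *
S=cam("scene")
save(S,"g4.png",(320,130,450,270),4)
for z in(.2215,):print(proj(S,[.524,.192,z]),(proj(S,[.524,.192,z])-[320,130])*4,r.read_state()["ft_force"])
```

```text
[369.1605536  209.67798176] [196.64221438 318.71192702] [0.34845005 0.68363517 0.76183501]
```

View pics/g4.png

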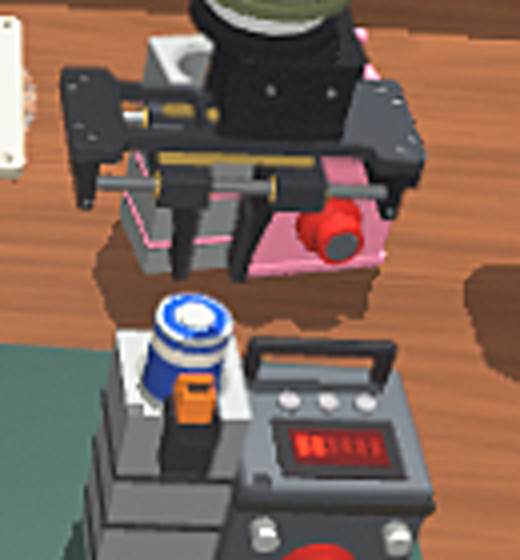

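The cell stands upright with its button at (194,316), against a prediction of (197,319). Next I shut the fingers and press slowly.

Call:
play_rows([
  [0,0,0,0,0,0,0],
  [0,0,0,0,0,0,0],
  [0,0,0,0,0,0,0],
  [0,0,-1.5,0,0,0,0],
  [0,0,-1,0,0,0,0],
  [0,0,-0.6,0,0,0,0],
  [0,0,-0.4,0,0,0,0],
  [0,0,-0.3,0,0,0,0],
  [0,0,-0.3,0,0,0,0],
  [0,0,-0.3,0,0,0,0],
  [0,0,0,0,0,0,0],
])

```text
time: 19.42
ee_pos: [0.5242, 0.1923, 0.2168]
eef_rot: [0.727, -0.687, 0.0, -0.0]
ft_force: [1.6, 1.0, 3.3]
width: 0.0008
```

Call:
play_rows([
  [0,0,-0.3,0,0,0,0],
  [0,0,-0.3,0,0,0,0],
  [0,0,-0.3,0,0,0,0],
  [0,0,-0.3,0,0,0,0],
  [0,0,-0.3,0,0,0,0],
  [0,0,-0.3,0,0,0,0],
  [0,0,-0.3,0,0,0,0],
  [0,0,-0.3,0,0,0,0],
  [0,0,-0.2,0,0,0,0],
  [0,0,0,0,0,0,0],
])

```text
time: 20.68
ee_pos: [0.5254, 0.1926, 0.1925]
eef_rot: [0.726, -0.687, 0.001, -0.002]
ft_force: [1.8, -0.9, 12.8]
width: 0.0005
```

Call:
play_rows([
  [0,0,-0.2,0,0,0,0],
  [0,0,-0.2,0,0,0,0],
  [0,0,-0.2,0,0,0,0],
  [0,0,-0.15,0,0,0,0],
  [0,0,-0.1,0,0,0,0],
  [0,0,0,0,0,0,0],
  [0,0,0,0,0,0,0],
])

```text
time: 21.55
ee_pos: [0.5257, 0.1929, 0.1846]
eef_rot: [0.726, -0.687, 0.001, -0.002]
ft_force: [1.8, -0.6, 15.8]
width: 0.0004
```

Call:
play_rows([
  [0,0,-0.1,0,0,0,0],
  [0,0,-0.1,0,0,0,0],
  [0,0,0,0,0,0,0],
  [0,0,0,0,0,0,0],
  [0,0,0,0,0,0,0],
])

```text
time: 22.18
ee_pos: [0.5258, 0.1929, 0.1827]
eef_rot: [0.726, -0.687, 0.001, -0.002]
ft_force: [1.7, -0.4, 17.7]
width: 0.0007
```

Run:
```python
from h import *
S=cam("scene")
save(S,"g5.png",(320,170,420,270),5)
```

```text
(no output)
```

View pics/g5.png

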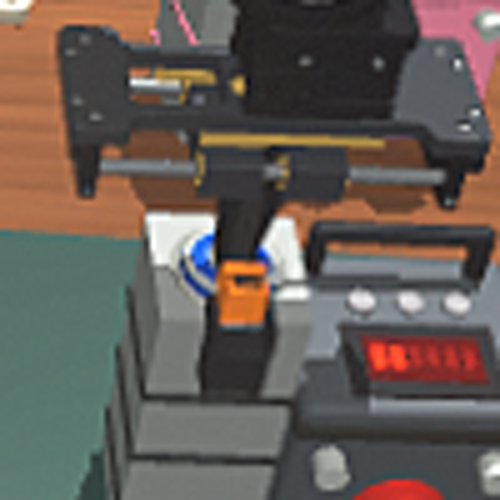

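Call:
play_rows([
  [0,0,0.2,0,0,0,0],
  [0,0,0.2,0,0,0,0],
  [0,0,0.2,0,0,0,0],
  [0,0,0,0,0,0,0],
  [0,0,0,0,0,0,0],
])

```text
time: 22.85
ee_pos: [0.5238, 0.1924, 0.1864]
eef_rot: [0.727, -0.687, 0.0, 0.0]
ft_force: [0.7, -0.8, 7.7]
width: 0.0004
```

Call:
play_rows([
  [0,0,0.2,0,0,0,0],
  [0,0,0.2,0,0,0,0],
  [0,0,0,0,0,0,0],
  [0,0,0,0,0,0,0],
])

```text
time: 23.35
ee_pos: [0.5237, 0.1922, 0.1898]
eef_rot: [0.727, -0.687, -0.0, 0.0]
ft_force: [0.3, -0.7, -0.3]
width: 0.0005
```

The force has dropped to zero, so it's latched. I'll retreat upward and check.

Call:
play_rows([
  [0,0,1,0,0,0,0],
  [0,0,3,0,0,0,0],
  [0,0,4,0,0,0,0],
  [0,-3,2,0,0,0,0],
  [0,-5,0,0,0,0,0],
  [0,-5,0,0,0,0,0],
  [0,-5,0,0,0,0,0],
  [0,-3,0,0,0,0,0],
  [0,0,0,0,0,0,0],
  [0,0,0,0,0,0,0],
])

```text
time: 24.6
ee_pos: [0.5239, -0.0167, 0.2906]
eef_rot: [0.727, -0.687, 0.0, -0.0]
ft_force: [0.1, 0.6, 0.5]
width: 0.0002
```

Run:
```python
from h import *
T=cam("top");S=cam("scene")
a=cv2.resize(T["img"][140:220,130:210,::-1],None,fx=5,fy=5,interpolation=cv2.INTER_CUBIC)
b=cv2.resize(S["img"][190:270,330:410,::-1],None,fx=5,fy=5,interpolation=cv2.INTER_CUBIC)
cv2.imwrite("pics/g6.png",np.hstack([a,b]))
for z in(.1855,.2215):print(z,(proj(T,[.525,.192,z])-[130,140])*5,(proj(S,[.523,.192,z])-[330,190])*5+[400,0])
```

```text
0.1855 [151.61879259 177.25901804] [583.23588024 151.43788339]
0.2215 [124.31990354 157.7557367 ] [595.63624167  96.96566455]
```

View pics/g6.png

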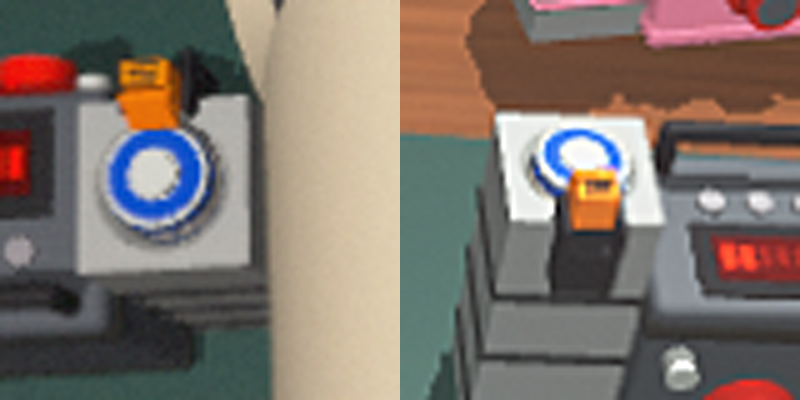

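The button shows at (153,175) in top and about (580,152) in scene. That matches the prediction for latched height, (152,177) and (583,151), and the catch overlaps the cell's edge.

```bash
python3 -c "
from bench import r
print(r.close_job())"
```

```text
the job is handed in; nothing more can be done
None
```

Both blue cells are in the grey monitor's column, one on the other with their buttons up. The catch is holding the stack down. The job is handed in; it reports no verdict.

- **Pressing:** I pushed on the top button with shut fingers to about 39 mm of spring travel, short of the 42 mm stop. The highest force I read was 17.7 N. When I backed off, the force fell to zero and the stack stayed down.
- **Latched height:** in the last pictures the top button is within about 3 enlarged-crop pixels (under 1 camera pixel) of where the latched height should put it in both views, with the orange catch over the cell's edge. The arm is clear of everything.
- **Disagreements:** the two cameras differed by 2 to 5 mm in x, so I used averages. One view of the first cell in the gripper hinted at a slight tilt, but both cells went into the bore without any notable side force.
- **Not checked:** I did not measure the spent cell, gauge, handset and screwdriver again at the end. My moves kept clear of them.

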